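# Pry a stuck lid off its seal with a screwdriver and hold it ajar

### The arm

A 7-joint arm with a two-finger parallel gripper is mounted at the origin on a cart in front of the work surface, level with it; the furniture and walls round the work are solid. World frame = base frame: x ahead of the robot, y to its left, z up, the work surface at z = 0. Lengths are in m, angles in rad, forces in N, time in s.
With the tool pointing down it reaches from about 0.4 to 0.925 m from the base axis. Payload 4.1 kg.
Tool frame: the origin (TCP) lies at the very end of the fingers, on their centre line; the grasp point (between the pads) lies 19 mm behind it; z points along the fingers, y is the line along which they close (so a half turn about z gives the same grasp; the last joint's range is limited). The gripper opens to 85 mm and grips with 20 to 120 N. Pads are 22 mm wide; open, the fingers measure 114 mm over their backs; the gripper's body (76 mm by 85 mm) begins 54 mm behind the grasp point. The pads swing forward as they close: fully open they stand 13 mm farther back than shut.
Start: joints at [-1.355, 0.398, 0.045, 1.537, -0.019, 1.207, -0.051], TCP at [0.201, 0.618, 0.231] pointing down, gripper open.
Joint ranges: [-2.82, 2.82], [-0.49, 2.23], [-1.37, 1.46], [0, 2.46], [-1.36, 4.5], [0.23, 2], [-2.94, 2.94]. Speed limits (rad/s): [2.57, 2.57, 3.14, 3.14, 3.14, 3.14, 3.14].

### API

Orientations are given as a 3x3 rotation matrix whose columns are the frame's x, y, z axes.
In Python, from bench import bot, viewer, job_done gives the robot as it stands. The module is installed in compiled form; this text tells all that it offers.
- The arm moves only by the tool move_arm, never from a script. Its argument "moves" is a list of rows, each a list of 5 numbers: the shift along the tool's x, y, z in m, then the turn about the tool's z in rad, then the opening, from 0 (shut) to 1 (fully open). A call has exactly 10 rows; each row is the pose to reach, as a shift and turn from the pose commanded when the call began, along the tool's axes at that moment; what a row does not reach only later rows make up. A row lasts 1/8 s, in which the tool goes at most 62.5 mm and 10.7 degrees, less where a joint would pass 70% of its speed; a pose out of reach is approached as far as the arm can. A call with a gripper value outside its range is refused whole. The fingers move at their own pace and stop on an object; "newtons" is the grip in N (left out, the last holds). Time passes only in rows, so rows that repeat a pose let the fingers close, or fill a call up. It gives the time, the measured TCP pose, the force, the opening and the grip force at its end, in the units of the state.
- bot.get_state(): the state, without advancing time (a new reading comes with each control period).
- viewer.camera(name): name is "side" or "top"; returns a dict with "pixels" (384x512x3 uint8, blue, green, red), "K" (3x3 intrinsics, pixels), "distortion" ([k1, k2, p1, p2, k3] as OpenCV has them; the pictures are not rectified), "rvec" (rotation vector, rad) and "tvec" (3), from world to camera coordinates, as OpenCV has them. Camera axes: x right, y down, z forward; pixel columns grow to the right and rows downward; lengths in m; the calibration is good to about 2 mm. A picture is of the moment at which its call begins. There is no depth.
- job_done(): hands the job in; it is judged then, once.
Trained networks look in a picture, given as the dict that the camera call returned (one of the last four; its "shot" number tells which), for a name from the list of things; names that differ only in an ending like _2 or _b are one class to them, and where a whole thing is asked for, a point or a joint stands for the part that bears it (a point fixed in the world has none). Each returns a list of dicts, best first, with "conf" (0 to 1); they miss things now and then, are a little off and sometimes report something else, mostly with a low value. They report only what shows in the picture. A call takes as long as a camera call.
- viewer.cut_out(picture, label): "pixels" (384x512 bool, what is visible of it) and "bbox" ([left, top, width, height] in pixels, round what is visible of it).
- viewer.landmark_of(picture, label): "xy" ([column, row] in pixels: a listed point, or the origin of a listed thing).
The state is a dict: "time_s": time; "q": joint angles; "qvel": joint speeds; "effort": joint torques, N m; "position": TCP position; "orientation": TCP orientation; "ft_force": force on the tool from outside, world axes, zero at the start; "torque": the same for the moment, N m; "grip_width": opening from 0.0 (shut) to 1.0 (fully open); "grip_force": force on a finger pad.
Only numpy, scipy, OpenCV 4.12 (cv2) and the standard library are available. Lean on these libraries where they do the work, as an engineer would, in place of code of your own. Each camera call takes 0.05 s, during which the arm holds its last target. There are 200 camera calls.

### The job

The lid of the grey steel box is stuck to its gasket. Pick up the screwdriver, bring its blade under the lid's tongue and lever the lid free without letting it fly up (the nose bar of the bracket below serves as fulcrum); then keep holding it slightly ajar on the blade, the tongue raised about 1 cm, and finish like that, driver in the gripper. Touch the lid with the driver only and leave the other things alone.

Things in the scene. Friction and masses are not known exactly. Their poses are not given: they have to be found in the camera images.
- driver: Screwdriver with green handle, 180 mm long, about 60 g, lying loose on the bench. Origin at its middle on the underside; its axis runs 12 mm above the origin along its own y: blade tip at y -90 mm, grip end at y +90. Handle (24 mm thick) from y +5 to +90; shaft 5.6 mm thick; the last 12 mm is a flat blade 6 mm wide, 2 mm thick.
- driver_tip (a point): Tip of the screwdriver's blade, on the driver's axis.
- driver_grip (a point): Point on the driver's axis in the front part of the handle, near its balance, 118 mm behind the blade tip; the place to grip, from above across the handle.
- seal_box: Grey steel box with aluminium lid, 110 x 130 mm, 136 mm high over the lid, fixed to the bench. Origin under its centre; own x points from its front to its hinge at the back, y to its left, z up. Front wall at x -55 mm. A steel pry bracket stands out from the front wall under the lid's tongue, 60 mm wide, its shelf top at z 111, with 12 mm high cheeks at y +-28 mm.
- pry_nose (a point): Top of the round nose bar (8 mm thick, lies along box y) at the bracket's outer end: box x -95, y 0, z 118 mm. It is the fulcrum: rest the driver's shaft on it. The gap between nose top and tongue underside is 10 mm in height; the nose is 14 mm ahead of the tongue's front edge and 40 mm ahead of the front wall.
- lid_lip (a point): The lid is an aluminium plate 114 x 134 x 8 mm, hinged at the back (axis at box x +57, z 130 mm, along y); from the middle of its front a tongue 50 mm wide and 6 mm thick juts 24 mm out over the bracket. This point: front edge of the tongue's underside, in the middle: box x -81, y 0, z 128 mm when shut. It rises 14 mm for each 0.1 rad.
- lid (a joint): Lid angle in rad: 0 shut, grows as the front rises, stop at 0.20. To lift it at the tongue takes more and more force up to about 16 N at 0.035 rad (4 to 5 mm), then the seal lets go and it takes only some 7 N at 0.08 rad; beyond 0.11 rad an elastic stay resists. Let go, it falls shut.
- flux_tin: Bystander: round flat tin, 53 mm across, 20 mm high. Origin under its centre.
- transformer: Bystander: small transformer, 44 x 44 x 36 mm. Origin under its centre.
- wick_reel: Bystander: flat reel of braid, 44 x 66 x 10 mm. Origin under its middle.
- relay: Bystander: small relay block, 16 x 30 x 20 mm. Origin under its centre.

How it is judged:
On the way, in this order (a step that is already met when the one before it is completed fails the run):
1. the driver is lifted in the gripper, the lid still shut (height (world z) of driver_grip above 0.06 m and contact force between the fingers and driver above 2 N and value of joint lid below 0.012 rad), for 0.2 s.
2. the lid is broken free past the seal's peak by the blade (value of joint lid above 0.04 rad and contact force between driver and lid above 0.5 N and contact force between the fingers and driver above 2 N), for 0.1 s.
At the end, for the whole second after the job is handed in: The lid stands still at 0.05 to 0.11 rad (tongue 7 to 15 mm up), carried by the driver's blade under the tongue (over 0.5 N); the fingers grip the driver (over 2 N), its grip point more than 40 mm above the bench; the robot itself does not touch the lid (value of joint lid between 0.05 and 0.11 rad and velocity of joint lid between -0.05 and 0.05 rad/s and contact force between driver and lid above 0.5 N and contact force between the fingers and driver above 2 N and not (contact force between the fingers and lid above 1 N) and not (contact force between the arm and lid above 1 N) and x of driver_tip in the frame of seal_box above -0.081 m and height (world z) of driver_grip above 0.04 m); the arm keeps its last pose, push and grip.
It fails at once if the lid flies up beyond 0.16 rad (tongue 22 mm up) (value of joint lid above 0.16 rad).
It fails at once if the robot itself presses on the lid instead of using the driver (contact force between any of the arm, the fingers and lid above 1 N).
It fails at once if one of the bystanders (tin, transformer, reel, relay) is pushed away by more than 30 mm (distance of any of flux_tin, transformer, wick_reel, relay from where it was at the start of the episode above 0.03 m).
It also fails if it takes over 48 s, if anything falls off the work surface, if the arm or the gripper's body presses on something with over 40 N, if the wrist force passes 120 N, or if a joint passes its speed limit or range.

## Working session

There is one attempt and no reset: what is moved stays moved. The work goes in short steps, Python scripts to look and compute and a tool call to move; the robot and the scene stay as the last step left them, time stands still between calls to the robot, and variables do not carry over. Pictures are saved under pics/ and viewed, at most 10 in all, crops included, and the job is handed in when it is done.

Besides the shell and the picture viewer there is one more tool, called after "Emit:" as name(argument=value, ...) on one line, values as JSON. move_arm: Moves the arm, as the interface text tells. Its arguments: {"type":"object","properties":{"moves":{"type":"array"},"newtons":{"type":"number"}},"required":["moves"]}

```bash
mkdir -p pics; cat > h.py <<'E'
import numpy as np,cv2,json
from bench import bot,viewer,job_done
def PT(p):
    R=cv2.Rodrigues(np.array(p["rvec"],float))[0];return R,np.array(p["tvec"],float).ravel()
def proj(p,X):
    return cv2.projectPoints(np.array(X,float).reshape(-1,1,3),np.array(p["rvec"],float),np.array(p["tvec"],float),np.array(p["K"],float),np.array(p["distortion"],float))[0].reshape(-1,2)
def ray(p,xy):
    R,t=PT(p);u=cv2.undistortPoints(np.array(xy,float).reshape(1,1,2),np.array(p["K"],float),np.array(p["distortion"],float)).ravel()
    d=R.T@np.array([u[0],u[1],1]);return -R.T@t,d/np.linalg.norm(d)
def atz(p,xy,z):
    c,d=ray(p,xy);return c+d*(z-c[2])/d[2]
def tri(obs):
    A=np.zeros((3,3));b=np.zeros(3);rs=[ray(p,x) for p,x in obs]
    for c,d in rs:
        M=np.eye(3)-np.outer(d,d);A+=M;b+=M@c
    X=np.linalg.solve(A,b);return X,[np.linalg.norm((np.eye(3)-np.outer(d,d))@(X-c)) for c,d in rs]
E
python3 - <<'E'
from h import *
np.set_printoptions(precision=4,suppress=True)
s=viewer.camera("side");t=viewer.camera("top")
cv2.imwrite("pics/s0.png",s["pixels"]);cv2.imwrite("pics/t0.png",t["pixels"])
for p,n in((s,"s"),(t,"t")): print(n,"cam at",ray(p,[256,192]))
Z=dict(driver_tip=.012,driver_grip=.012,driver=0,seal_box=0,pry_nose=.118,lid_lip=.128,flux_tin=0,transformer=0,wick_reel=0,relay=0)
for l,z in Z.items():
    o=[]
    for p in (s,t):
        r=viewer.landmark_of(p,l)
        if r: o.append((p,r[0]["xy"])); print(l,np.array(r[0]["xy"]),round(r[0]["conf"],2),atz(p,r[0]["xy"],z))
        else: print(l,"none")
    if len(o)==2: print("   tri",*tri(o))
print(bot.get_state())
E
```

```text
s cam at (array([ 0.1206, -0.3735,  0.5518]), array([ 0.5041,  0.701 , -0.5044]))
t cam at (array([0.3434, 0.2582, 1.1443]), array([ 0.2028, -0.0067, -0.9792]))
driver_tip [275.8 252.3] 0.87 [0.5479 0.1404 0.012 ]
driver_tip [267.7 189. ] 0.66 [0.5873 0.218  0.012 ]
   tri [ 0.606   0.214  -0.0645] [np.float64(0.0024698944655770047), np.float64(0.0024698944655770186)]
driver_grip [322.1 274.2] 0.74 [0.5845 0.0337 0.012 ]
driver_grip [332.1 188.4] 0.73 [0.5938 0.0384 0.012 ]
   tri [0.5933 0.0384 0.0047] [np.float64(0.0024518613491872616), np.float64(0.0024518613491873046)]
driver [311.2 272.5] 0.73 [0.5793 0.059  0.    ]
driver [321.8 192.4] 0.72 [0.5842 0.0651 0.    ]
   tri [ 0.5853  0.0642 -0.0067] [np.float64(0.0003705522184792131), np.float64(0.00037055221847921477)]
seal_box [259.2 217.8] 0.8 [0.6053 0.2834 0.    ]
seal_box [243.7 180.5] 0.7 [0.6127 0.286  0.    ]
   tri [ 0.6113  0.2873 -0.0038] [np.float64(0.002590321601181383), np.float64(0.002590321601181436)]
pry_nose [262.5 194.3] 0.88 [0.5605 0.2137 0.118 ]
pry_nose [268.9 191.8] 0.97 [0.5573 0.2186 0.118 ]
   tri [0.560
[... 999 characters left out ...]
037 -0.    ]
   tri [ 0.7249 -0.0063  0.0063] [np.float64(0.005761797966847118), np.float64(0.005761797966847313)]
{'time_s': 1.1, 'q': array([-1.355 ,  0.3984,  0.0451,  1.5366, -0.0187,  1.2069, -0.0507]), 'qvel': array([-0.    , -0.0005, -0.0011,  0.0017, -0.0008, -0.0004, -0.0012]), 'effort': array([ -0.0002, -47.4999,   1.3628, -25.4529,   0.0115,   0.0006,
        -0.    ]), 'position': array([0.2012, 0.6181, 0.2313]), 'orientation': array([[-0.9509,  0.3095,  0.    ],
       [ 0.3095,  0.9509,  0.0001],
       [-0.    ,  0.0001, -1.    ]]), 'ft_force': array([-0.5946,  0.5648,  0.2812]), 'torque': array([-0.0056,  0.0251, -0.0502]), 'grip_force': 0.0, 'grip_width': 0.9977619258639623}
```

View pictures.

View pics/s0.png

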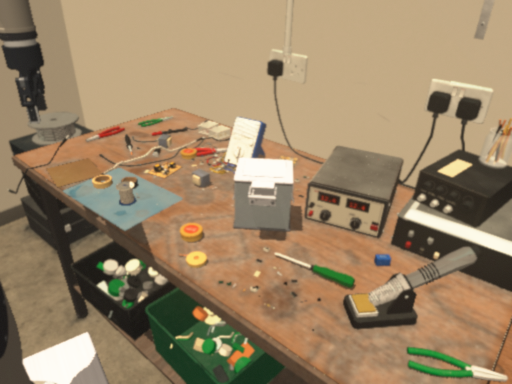

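View pics/t0.png

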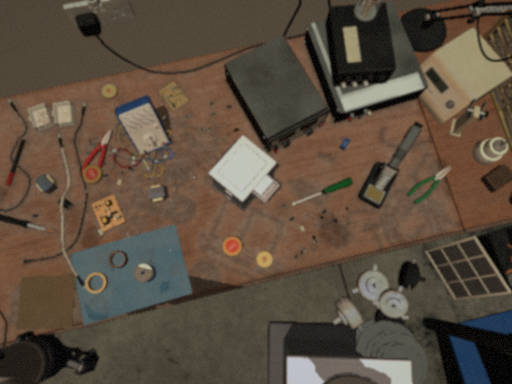

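The side view shows the driver with its tip at about (276,253) and handle end at (354,284), and the box with its tongue at (262,187). In the top view the driver's tip is at (293,204) and its end at (351,182), and the tongue is at (267,187). So the network's top-view "driver_tip" at (268,189) is wrong. I'll fit the poses from masks instead.

```bash
cat > fit.py <<'E'
from h import *
from scipy.optimize import minimize
np.set_printoptions(precision=4,suppress=True)
def cube(x0,x1,y0,y1,z0,z1): return np.array([[x,y,z] for x in(x0,x1) for y in(y0,y1) for z in(z0,z1)])
BOX=[cube(-.055,.055,-.065,.065,0,.128),cube(-.057,.057,-.067,.067,.128,.136),cube(-.081,-.057,-.025,.025,.128,.134),cube(-.099,-.055,-.030,.030,.105,.118)]
LID=BOX[1:3]
def cyl(y0,y1,r): return np.array([[r*np.cos(a),y,.012+r*np.sin(a)] for y in(y0,y1) for a in np.arange(0,6.28,.5)])
DRV=[cyl(.005,.09,.012),cyl(-.09,.005,.0028)]
def W(P,v):
    c,s=np.cos(v[2]),np.sin(v[2]);return P@np.array([[c,-s,0],[s,c,0],[0,0,1]]).T+[v[0],v[1],0]
S=4
def render(p,parts,v):
    m=np.zeros((384*S,512*S),np.uint8)
    for P in parts:
        q=np.round((proj(p,W(P,v))+.5)*S).astype(np.int32)
        cv2.fillConvexPoly(m,cv2.convexHull(q),1)
    return cv2.resize(m.astype(np.float32),(512,384),interpolation=cv2.INTER_AREA)
def fit(obs,parts,v0,st):
    def cost(v): return sum(1-np.minimum(r,m).sum()/np.maximum(r,m).sum() for p,m in obs for r in [render(p,parts,v)])/len(obs)
    v0=np.array(v0,float);sim=np.vstack([v0]+[v0+np.eye(3)[i]*st[i] for i in range(3)])
    r=minimize(cost,v0,method="Nelder-Mead",options=dict(initial_simplex=sim,xatol=2e-4,fatol=1e-4,maxiter=200));return r.x,r.fun
E
python3 - <<'E'
from fit import *
s=viewer.camera("side");t=viewer.camera("top")
for l,parts,v0 in(("seal_box",BOX,[.614,.287,.93]),("lid",LID,[.614,.287,.93]),("driver",DRV,[.583,.062,np.arctan2(-.104,.045)-np.pi/2])):
    obs=[]
    for p in(s,t):
        c=viewer.cut_out(p,l)
        if c: m=c[0]["pixels"];obs.append((p,m.astype(np.float32)));print(l,c[0]["conf"],c[0]["bbox"],m.sum())
    if obs:
        print(l,fit(obs,parts,v0,[.01,.01,.15]))
        for o in obs: print("  single",fit([o],parts,v0,[.01,.01,.15]))
print([atz(t,x,.012) for x in([293,204],[351,182])],[atz(s,x,.012) for x in([276,253],[354,284])])
print("iron",[atz(t,x,0.05) for x in([360,205],[372,165],[390,175])])
E
```

```text
seal_box 0.75 [275.7, 254.3, 76.8, 35.0] 573
seal_box 0.84 [206.5, 135.7, 73.2, 75.4] 3147
seal_box (array([0.6141, 0.2879, 0.9042]), np.float64(0.5195128917694092))
  single (array([0.614, 0.287, 0.93 ]), np.float64(1.0))
  single (array([0.6141, 0.2879, 0.9042]), np.float64(0.039025723934173584))
lid 0.62 [235.1, 156.8, 55.3, 32.6] 1462
lid 0.68 [206.7, 137.7, 71.9, 64.1] 2617
lid (array([0.6159, 0.287 , 0.9006]), np.float64(0.060016512870788574))
  single (array([0.6167, 0.2856, 0.8912]), np.float64(0.0704803466796875))
  single (array([0.6153, 0.288 , 0.8945]), np.float64(0.036675870418548584))
driver 0.87 [281.0, 254.8, 74.2, 28.9] 506
driver 0.51 [296.7, 177.9, 53.2, 24.7] 273
driver (array([ 0.582 ,  0.0668, -2.7256]), np.float64(0.29839110374450684))
  single (array([ 0.5797,  0.0645, -2.6954]), np.float64(0.24341601133346558))
  single (array([ 0.5825,  0.0687, -2.7262]), np.float64(0.2553340196609497))
[array([0.5467, 0.1471, 0.012 ]), array([ 0.6136, -0.0147,  0.012 ])] [array([0.5469, 0.1383, 0.012 ]), array([ 0.6179, -0.0219,  0.012 ])]
iron [array([ 0.542 , -0.0279,  0.05  ]), array([ 0.6536, -0.0637,  0.05  ]), array([ 0.6268, -0.1112,  0.05  ])]
```

Emit:
move_arm(moves=[[-0.048,-0.037,0,0.08,1],[-0.096,-0.075,0,0.17,1],[-0.144,-0.112,0,0.25,1],[-0.192,-0.15,0,0.34,1],[-0.24,-0.187,0,0.42,1],[-0.288,-0.225,0,0.5,1],[-0.336,-0.262,0,0.58,1],[-0.384,-0.3,0,0.66,1],[-0.432,-0.337,0,0.75,1],[-0.48,-0.375,0.02,0.845,1]], newtons=40)

```text
time_s: 2.75
position: [0.5429, 0.1133, 0.2135]
orientation: [[-0.397, 0.918, 0.005], [0.918, 0.397, 0.002], [0.0, 0.005, -1.0]]
ft_force: [-0.0, 0.8, -0.6]
grip_width: 0.996
grip_force: 0.0
```

```bash
cat > to.py <<'E'
from h import *
def to(x,y,z,yaw_y):
    s=bot.get_state();R=s["orientation"];d=R.T@(np.array([x,y,z])-s["position"])
    a=np.arctan2(R[1,1],R[0,1]);w=(a-yaw_y+np.pi)%(2*np.pi)-np.pi
    print("t",s["time_s"],"pos",s["position"].round(4),"yawy",round(a,4),"shift",d.round(4),"turn",round(w,4),"q",s["q"].round(2),"f",s["ft_force"].round(2),"tq",s["torque"].round(2),"grip",round(s["grip_width"],3),round(s["grip_force"],1))
E
python3 -c "
from to import *
to(.5927,.0373,.003,.411)"
```

```text
t 2.75 pos [0.5429 0.1133 0.2135] yawy 0.4084 shift [-0.0895  0.0144  0.2106] turn -0.0026 q [-0.7   0.27  0.5   1.8  -0.14  1.1   0.26] f [-0.02  0.77 -0.57] tq [ 0.06 -0.05 -0.03] grip 0.996 0.0
```

Emit:
move_arm(moves=[[-0.045,0.008,0.02,0,1],[-0.09,0.017,0.05,0,1],[-0.09,0.017,0.1,0,1],[-0.09,0.017,0.14,0,1],[-0.09,0.017,0.17,0,1],[-0.09,0.017,0.17,0,1],[-0.09,0.017,0.17,0,1],[-0.09,0.017,0.17,0,1],[-0.09,0.017,0.17,0,1],[-0.09,0.017,0.17,0,1]])

```text
time_s: 4.0
position: [0.5925, 0.0389, 0.0425]
orientation: [[-0.4, 0.917, 0.001], [0.917, 0.4, 0.0], [-0.0, 0.001, -1.0]]
ft_force: [-0.1, -0.1, -0.1]
grip_width: 1.002
grip_force: 0.0
```

```bash
python3 -c "
from to import *
to(.5927,.0373,.003,.411)
s=viewer.camera('side');t=viewer.camera('top')
a=s['pixels'][200:320,230:390];b=t['pixels'][140:260,260:420]
cv2.imwrite('pics/g1.png',np.hstack([cv2.resize(x,None,fx=2.5,fy=2.5,interpolation=2) for x in(a,b)]))"
```

```text
t 4.0 pos [0.5925 0.0389 0.0425] yawy 0.4111 shift [-0.0015 -0.0005  0.0395] turn 0.0001 q [-0.48  0.55  0.45  1.85 -0.32  0.81  0.54] f [-0.06 -0.12 -0.08] tq [ 0.01 -0.01 -0.02] grip 1.002 0.0
```

View pics/g1.png

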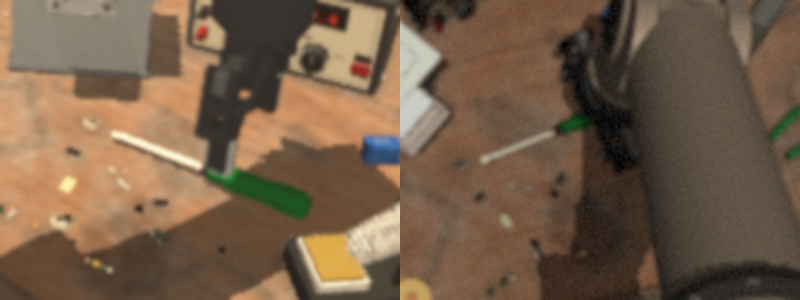

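The fingers straddle the front of the handle: in the crop the gripper is at (220,165) and the blade tip at (115,133). I'll descend and close.

Emit:
move_arm(moves=[[-0.001,0,0.02,0,1],[-0.001,0,0.038,0,1],[-0.001,0,0.038,0,1],[-0.001,0,0.038,0,0.1],[-0.001,0,0.038,0,0.1],[-0.001,0,0.038,0,0.1],[-0.001,0,0.038,0,0.1],[-0.001,0,0.038,0,0.1],[-0.001,0,0.038,0,0.1],[-0.001,0,0.038,0,0.1]], newtons=40)

```text
time_s: 5.35
position: [0.5929, 0.0379, 0.0045]
orientation: [[-0.4, 0.917, 0.001], [0.917, 0.4, 0.0], [0.0, 0.001, -1.0]]
ft_force: [-1.3, 0.2, 6.0]
grip_width: 0.229
grip_force: 39.4
```

Emit:
move_arm(moves=[[0,0,-0.005,0,0.1],[0,0,-0.02,0,0.1],[0,0,-0.045,0,0.1],[0,0,-0.07,0,0.1],[0,0,-0.1,0,0.1],[0,0,-0.13,0,0.1],[0,0,-0.15,0,0.1],[0,0,-0.16,0,0.1],[0,0,-0.16,0,0.1],[0,0,-0.16,0,0.1]])

```text
time_s: 6.6
position: [0.5918, 0.0378, 0.163]
orientation: [[-0.4, 0.917, -0.002], [0.917, 0.4, -0.0], [0.001, -0.002, -1.0]]
ft_force: [-0.7, -0.6, -1.9]
grip_width: 0.229
grip_force: 39.2
```

```bash
python3 -c "
from to import *
to(.5927,.0373,.17,.411)
s=viewer.camera('side');t=viewer.camera('top')
a=s['pixels'][130:250,230:390];b=t['pixels'][140:260,260:420]
cv2.imwrite('pics/g2.png',np.hstack([cv2.resize(x,None,fx=2.5,fy=2.5,interpolation=2) for x in(a,b)]))
for p in(s,t):
  for l in('driver_tip','driver_grip'): print(l,[(np.round(r['xy'],1),round(r['conf'],2)) for r in viewer.landmark_of(p,l)[:2]])
  print(proj(p,bot.get_state()['position']))"
```

```text
t 6.6 pos [0.5918 0.0378 0.163 ] yawy 0.4111 shift [-0.0009  0.0006 -0.007 ] turn 0.0001 q [-0.53  0.4   0.52  1.76 -0.22  1.04  0.47] f [-0.7  -0.58 -1.9 ] tq [ 0.08  0.08 -0.07] grip 0.229 39.2
driver_tip [(array([277.5, 187.2]), 0.87)]
driver_grip [(array([335.9, 206.7]), 0.97), (array([382.5, 265. ]), 0.63)]
[[332.83817294 209.6527112 ]]
driver_tip [(array([299.2, 191.4]), 0.52)]
driver_grip [(array([345.4, 172. ]), 0.44)]
[[344.27789695 175.892055  ]]
```

View pics/g2.png

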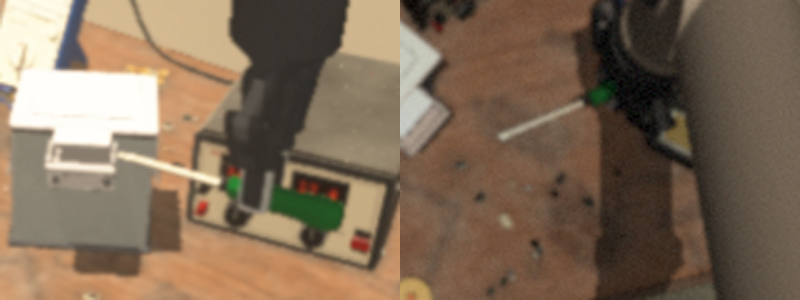

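The driver is held about level: in the left crop the tip is at (117,153) and the handle end at (340,215). Next I'll measure the tip's height and offset from the TCP.

```bash
python3 - <<'E'
from fit import *
s=viewer.camera('side');t=viewer.camera('top')
P=bot.get_state()["position"]
for a,b in(((277.5,187.2),(299.2,191.4)),((276.8,190.5),(300,194.6))):
    X,e=tri([(s,a),(t,b)]);print(X,e,"rel",X-P,"h",np.hypot(*(X-P)[:2]),"az",np.arctan2(*(X-P)[1::-1]))
X,e=tri([(s,(335.9,206.7)),(t,(345.4,172.))]);print("grip",X,e,X-P)
# hypotheses: project for pitch values
for gz in(.008,):
  for pit in(-.1,-.05,0,.05,.1):
    d=np.array([-.4*np.cos(pit),.917*np.cos(pit),np.sin(pit)])
    print(pit,[proj(p,[P+[0,0,gz]+d*.118,P+[0,0,gz]-d*.062]).round(1).tolist() for p in(s,t)])
for p in (s,t):
    c=viewer.cut_out(p,"driver")
    for k in c[:2]:
        ys,xs=np.nonzero(k["pixels"]);print(k["conf"],k["bbox"],"left end row",xs.min(),ys[xs==xs.min()],xs.max(),ys[xs==xs.max()])
E
```

```text
[0.5487 0.1483 0.171 ] [np.float64(0.0005975972707727613), np.float64(0.0005975972707727652)] rel [-0.0437  0.1106  0.0073] h 0.11889735170178113 az 1.9474466244428372
[0.5431 0.1451 0.1664] [np.float64(0.0007961191465570421), np.float64(0.0007961191465569645)] rel [-0.0494  0.1074  0.0027] h 0.1181627167502001 az 2.001668220225024
grip [0.5998 0.0367 0.1678] [np.float64(0.0013427667933275042), np.float64(0.0013427667933276278)] [ 0.0074 -0.0011  0.0041]
-0.1 [[[277.1, 193.0], [367.1, 213.2]], [[299.7, 193.9], [369.0, 165.0]]]
-0.05 [[[277.1, 190.4], [366.9, 214.7]], [[299.9, 193.5], [368.7, 165.3]]]
0 [[[277.2, 187.8], [366.6, 216.1]], [[300.1, 193.0], [368.4, 165.7]]]
0.05 [[[277.4, 185.2], [366.3, 217.6]], [[300.4, 192.5], [368.0, 166.0]]]
0.1 [[[277.7, 182.6], [365.9, 219.0]], [[300.9, 191.9], [367.6, 166.4]]]
0.63 [278.2, 191.3, 89.0, 31.0] left end row 278 [191 192] 368 [212 213 214 215 216]
0.57 [208.4, 134.7, 71.4, 76.2] left end row 210 [171 172 173 174] 278 [184 185 186 187]
0.43 [306.5, 172.7, 38.8, 20.7] left end row 305 [192] 345 [173 174 175 176]
```

Emit:
move_arm(moves=[[0.015,-0.01,0,0.14,0.1],[0.03,-0.02,0,0.29,0.1],[0.045,-0.032,0,0.44,0.1],[0.06,-0.043,0,0.59,0.1],[0.076,-0.054,0,0.74,0.1],[0.092,-0.065,0,0.89,0.1],[0.104,-0.074,0,1.0,0.1],[0.113,-0.08,0,1.08,0.1],[0.113,-0.08,0,1.082,0.1],[0.113,-0.08,0,1.082,0.1]])

```text
time_s: 8.35
position: [0.4746, 0.1092, 0.1641]
orientation: [[0.621, 0.784, 0.001], [0.784, -0.621, 0.0], [0.001, 0.001, -1.0]]
ft_force: [-0.1, 0.2, -0.0]
grip_width: 0.229
grip_force: 39.2
```

```bash
python3 - <<'E'
from fit import *
from to import to
to(.4733,.1089,.163,-.671)
s=viewer.camera('side');t=viewer.camera('top')
a=s['pixels'][130:250,200:360];b=t['pixels'][110:230,200:360]
cv2.imwrite('pics/g3.png',np.hstack([cv2.resize(x,None,fx=2.5,fy=2.5,interpolation=2) for x in(a,b)]))
v=[.615,.2875,.9]
pts=W(np.array([[-.081,-.025,.134],[-.081,.025,.134],[-.057,-.067,.136],[-.057,.067,.136],[-.095,0,.118],[-.081,0,.128],[-.11,0,.166]]),v)
o=[]
for p,x0,y0,k in((s,200,130,0),(t,200,110,400)):
    print(((proj(p,pts)+.5-[x0,y0])*2.5+[k,0]).round().tolist())
    for l in('driver_tip','pry_nose','lid_lip'):
        r=viewer.landmark_of(p,l)
        if r:print(l,np.round(((np.array(r[0]['xy'])+.5-[x0,y0])*2.5+[k,0])),round(r[0]['conf'],2)); 
        if r and l=='driver_tip':o.append((p,r[0]['xy']))
if len(o)==2:
    X,e=tri(o);c,q=np.cos(.9),np.sin(.9);d=X-[.615,.2875,0];print(X,e,"box",c*d[0]+q*d[1],-q*d[0]+c*d[1])
E
```

```text
t 8.35 pos [0.4746 0.1092 0.1641] yawy -0.67 shift [-0.001  -0.0008  0.0011] turn 0.001 q [-0.97  0.23  0.75  2.01 -0.19  0.97 -0.8 ] f [-0.11  0.22 -0.03] tq [-0.03 -0.02  0.02] grip 0.229 39.2
[[184.0, 141.0], [127.0, 138.0], [232.0, 129.0], [82.0, 121.0], [154.0, 164.0], [155.0, 146.0], [155.0, 123.0]]
driver_tip [163. 115.] 0.9
pry_nose [151. 159.] 0.58
lid_lip [152. 143.] 0.87
[[585.0, 176.0], [553.0, 214.0], [593.0, 130.0], [507.0, 230.0], [579.0, 207.0], [569.0, 196.0], [593.0, 207.0]]
driver_tip [589. 206.] 0.41
pry_nose [583. 204.] 0.73
lid_lip [567. 198.] 0.79
[0.5506 0.2033 0.1705] [np.float64(0.005144940305179678), np.float64(0.005144940305179667)] box -0.1059851494901978 -0.0018702711509258896
```

View pics/g3.png

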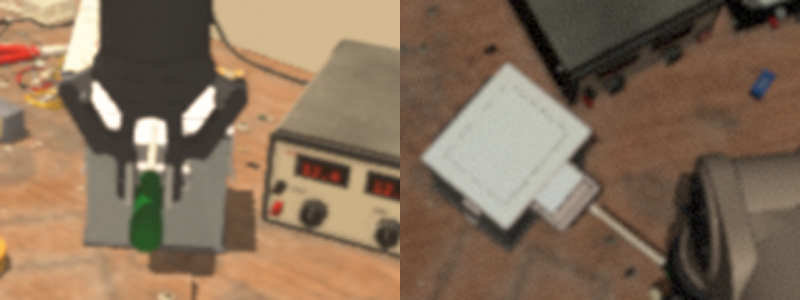

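The overlay agrees with the lid corners, and in the top crop the tip is at (592,207), as predicted. Next I'll bring the blade just past the nose bar and lower it until it touches.

Emit:
move_arm(moves=[[0.01,0,0,0,0.1],[0.022,0,0.01,0,0.1],[0.022,0,0.022,0,0.1],[0.022,0,0.032,0,0.1],[0.022,0,0.037,0,0.1],[0.022,0,0.04,0,0.1],[0.022,0,0.042,0,0.1],[0.022,0,0.043,0,0.1],[0.022,0,0.043,0,0.1],[0.022,0,0.043,0,0.1]])

```text
time_s: 10.0
position: [0.4878, 0.1267, 0.1211]
orientation: [[0.622, 0.783, 0.0], [0.783, -0.622, 0.0], [0.001, 0.0, -1.0]]
ft_force: [0.6, 0.8, 0.4]
grip_width: 0.231
grip_force: 39.2
```

```bash
python3 -c "
from to import *
to(.4733+.0224*.6216,.1089+.0224*.7833,.111,-.671)"
```

```text
t 10.0 pos [0.4878 0.1267 0.1211] yawy -0.6709 shift [-0.0006 -0.0003  0.0101] turn 0.0001 q [-0.93  0.33  0.71  2.01 -0.27  0.89 -0.75] f [0.64 0.76 0.37] tq [-0.02 -0.04  0.  ] grip 0.231 39.2
```

Emit:
move_arm(moves=[[0,0,0.001,0,0.1],[0,0,0.002,0,0.1],[0,0,0.003,0,0.1],[0,0,0.004,0,0.1],[0,0,0.005,0,0.1],[0,0,0.005,0,0.1],[0,0,0.005,0,0.1],[0,0,0.005,0,0.1],[0,0,0.005,0,0.1],[0,0,0.005,0,0.1]])

```text
time_s: 11.25
position: [0.4878, 0.1267, 0.1159]
orientation: [[0.622, 0.783, 0.0], [0.783, -0.622, 0.0], [0.0, 0.0, -1.0]]
ft_force: [-0.1, -0.2, -0.2]
grip_width: 0.231
grip_force: 39.2
```

```bash
python3 -c "
from to import *
to(.4733+.0224*.6216,.1089+.0224*.7833,.111,-.671)"
```

```text
t 11.25 pos [0.4878 0.1267 0.1159] yawy -0.6709 shift [-0.0005 -0.0003  0.0049] turn 0.0001 q [-0.92  0.33  0.7   2.02 -0.28  0.88 -0.74] f [-0.07 -0.23 -0.23] tq [0.02 0.   0.02] grip 0.231 39.2
```

Emit:
move_arm(moves=[[0,0,0.001,0,0.1],[0,0,0.002,0,0.1],[0,0,0.003,0,0.1],[0,0,0.004,0,0.1],[0,0,0.004,0,0.1],[0,0,0.004,0,0.1],[0,0,0.004,0,0.1],[0,0,0.004,0,0.1],[0,0,0.004,0,0.1],[0,0,0.004,0,0.1]])

```text
time_s: 12.5
position: [0.4877, 0.1267, 0.1119]
orientation: [[0.622, 0.783, 0.0], [0.783, -0.622, 0.0], [0.0, -0.0, -1.0]]
ft_force: [-0.6, 0.1, 0.6]
grip_width: 0.23
grip_force: 39.3
```

```bash
python3 -c "
from to import *
to(.4733+.0224*.6216,.1089+.0224*.7833,.111,-.671)"
```

```text
t 12.5 pos [0.4877 0.1267 0.1119] yawy -0.671 shift [-0.0005 -0.0002  0.0009] turn 0.0 q [-0.92  0.34  0.7   2.02 -0.28  0.87 -0.74] f [-0.64  0.06  0.61] tq [ 0.08 -0.08 -0.01] grip 0.23 39.3
```

Emit:
move_arm(moves=[[0,0,0.001,0,0.1],[0,0,0.002,0,0.1],[0,0,0.002,0,0.1],[0,0,0.002,0,0.1],[0,0,0.002,0,0.1],[0,0,0.002,0,0.1],[0,0,0.002,0,0.1],[0,0,0.002,0,0.1],[0,0,0.002,0,0.1],[0,0,0.002,0,0.1]])

```text
time_s: 13.75
position: [0.4877, 0.1267, 0.1099]
orientation: [[0.622, 0.783, 0.0], [0.783, -0.622, 0.0], [0.0, 0.0, -1.0]]
ft_force: [-0.1, 0.1, 0.9]
grip_width: 0.225
grip_force: 39.3
```

```bash
python3 -c "
from to import *
to(.4733+.0224*.6216,.1089+.0224*.7833,.111,-.671)
s=viewer.camera('side');t=viewer.camera('top')
a=s['pixels'][145:225,220:330];b=t['pixels'][160:240,220:330]
cv2.imwrite('pics/g4.png',np.hstack([cv2.resize(x,(400,291),interpolation=2) for x in(a,b)]))"
```

```text
t 13.75 pos [0.4877 0.1267 0.1099] yawy -0.6709 shift [-0.0005 -0.0003 -0.0011] turn 0.0001 q [-0.92  0.34  0.7   2.02 -0.29  0.87 -0.73] f [-0.06  0.11  0.92] tq [ 0.1  -0.06 -0.02] grip 0.225 39.3
```

View pics/g4.png

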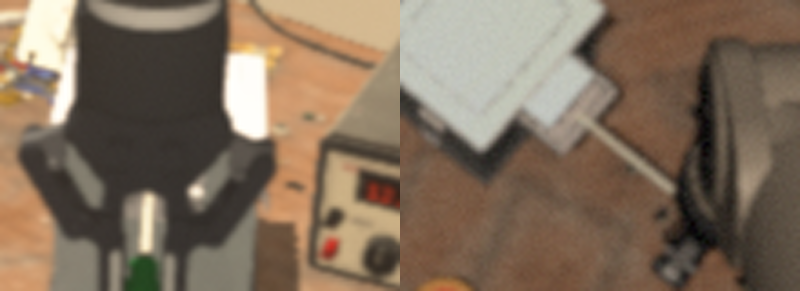

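Contact is made: a torque of about 0.1 N·m, and the top crop shows the tip at (583,115), between the nose and the tongue edge. I'll raise 3 mm and slide in under the tongue.

Emit:
move_arm(moves=[[0,0,-0.002,0,0.1],[0,0,-0.003,0,0.1],[0.003,0,-0.003,0,0.1],[0.007,0,-0.003,0,0.1],[0.011,0,-0.003,0,0.1],[0.015,0,-0.003,0,0.1],[0.019,0,-0.003,0,0.1],[0.023,0,-0.003,0,0.1],[0.023,0,-0.003,0,0.1],[0.023,0,-0.003,0,0.1]])

```text
time_s: 15.1
position: [0.5024, 0.145, 0.1131]
orientation: [[0.622, 0.783, 0.001], [0.783, -0.622, 0.001], [0.001, 0.0, -1.0]]
ft_force: [-0.8, 0.7, 0.1]
grip_width: 0.227
grip_force: 39.3
```

```bash
python3 -c "
from to import *
to(.4733+.0454*.6216,.1089+.0454*.7833,.111,-.671)"
```

```text
t 15.1 pos [0.5024 0.145  0.1131] yawy -0.6708 shift [-0.001  -0.0003  0.0021] turn 0.0002 q [-0.92  0.37  0.69  1.98 -0.3   0.89 -0.75] f [-0.77  0.73  0.14] tq [ 0.18 -0.16 -0.01] grip 0.227 39.3
```

Emit:
move_arm(moves=[[0,0,0.002,0,0.1],[0,0,0.004,0,0.1],[0,0,0.006,0,0.1],[0.001,0,0.008,0,0.1],[0.001,0,0.01,0,0.1],[0.002,0,0.012,0,0.1],[0.002,0,0.014,0,0.1],[0.002,0,0.016,0,0.1],[0.002,0,0.016,0,0.1],[0.002,0,0.016,0,0.1]])

```text
time_s: 16.35
position: [0.503, 0.146, 0.0968]
orientation: [[0.622, 0.783, -0.001], [0.783, -0.622, -0.0], [-0.001, -0.0, -1.0]]
ft_force: [-1.5, -0.8, 1.6]
grip_width: 0.231
grip_force: 39.5
```

```bash
python3 -c "
from to import *
to(.4733+.0474*.6216,.1089+.0474*.7833,.097,-.671)"
```

```text
t 16.35 pos [0.503  0.146  0.0968] yawy -0.6709 shift [-0.0001 -0.0002 -0.0002] turn 0.0001 q [-0.91  0.4   0.67  1.99 -0.32  0.86 -0.73] f [-1.47 -0.78  1.58] tq [-0.08  0.21  0.12] grip 0.231 39.5
```

Emit:
move_arm(moves=[[0,0,0.001,0,0.1],[0.001,0,0.003,0,0.1],[0.001,0,0.004,0,0.1],[0.002,0,0.006,0,0.1],[0.002,0,0.007,0,0.1],[0.003,0,0.008,0,0.1],[0.003,0,0.009,0,0.1],[0.003,0,0.01,0,0.1],[0.003,0,0.01,0,0.1],[0.003,0,0.01,0,0.1]])

```text
time_s: 17.6
position: [0.5049, 0.1477, 0.0872]
orientation: [[0.622, 0.783, -0.001], [0.783, -0.622, -0.001], [-0.001, -0.0, -1.0]]
ft_force: [-4.1, -3.9, 7.7]
grip_width: 0.223
grip_force: 39.9
```

```bash
python3 - <<'E'
from to import *
from fit import *
to(.4733+.0514*.6216,.1089+.0514*.7833,.087,-.671)
s=viewer.camera('side');t=viewer.camera('top')
a=s['pixels'][145:225,220:330];b=t['pixels'][120:200,200:310]
cv2.imwrite('pics/g5.png',np.hstack([cv2.resize(x,(400,291),interpolation=2) for x in(a,b)]))
E
```

```text
t 17.6 pos [0.5049 0.1477 0.0872] yawy -0.6714 shift [ 0.0014 -0.0006  0.0002] turn -0.0004 q [-0.9   0.42  0.66  1.99 -0.34  0.84 -0.72] f [-4.09 -3.91  7.66] tq [-0.69  0.73  0.08] grip 0.223 39.9
```

View pics/g5.png

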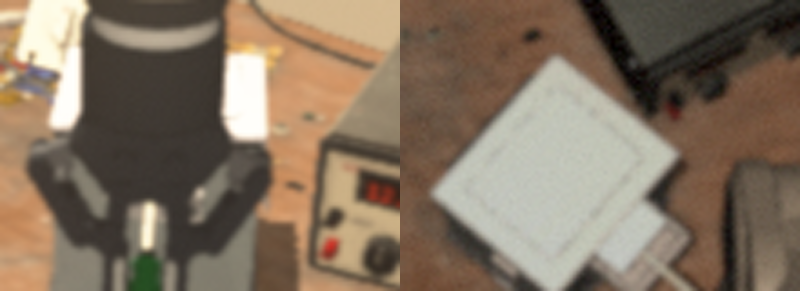

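The blade is under the tongue and loaded. The side crop shows the shaft at (148,225) rising between the fingers; the top crop shows it entering the bracket at (650,260). I'll go on in small steps and watch the force.

Emit:
move_arm(moves=[[0,0,0.001,0,0.1],[0,0,0.001,0,0.1],[0.001,0,0.002,0,0.1],[0.001,0,0.002,0,0.1],[0.001,0,0.003,0,0.1],[0.001,0,0.003,0,0.1],[0.001,0,0.003,0,0.1],[0.001,0,0.003,0,0.1],[0.001,0,0.003,0,0.1],[0.001,0,0.003,0,0.1]])

```text
time_s: 18.95
position: [0.5055, 0.1484, 0.0842]
orientation: [[0.622, 0.783, -0.001], [0.783, -0.622, -0.001], [-0.001, -0.0, -1.0]]
ft_force: [-4.1, -4.7, 6.8]
grip_width: 0.232
grip_force: 39.9
```

Emit:
move_arm(moves=[[0,0,0.001,0,0.1],[0,0,0.001,0,0.1],[0.001,0,0.002,0,0.1],[0.001,0,0.002,0,0.1],[0.001,0,0.003,0,0.1],[0.001,0,0.003,0,0.1],[0.001,0,0.003,0,0.1],[0.001,0,0.003,0,0.1],[0.001,0,0.003,0,0.1],[0.001,0,0.003,0,0.1]])

```text
time_s: 20.2
position: [0.5062, 0.1491, 0.0813]
orientation: [[0.622, 0.783, -0.001], [0.783, -0.622, -0.001], [-0.001, -0.0, -1.0]]
ft_force: [-4.4, -4.0, 8.8]
grip_width: 0.229
grip_force: 40.0
```

```bash
python3 -c "
from to import *
to(.4733+.0534*.6216,.1089+.0534*.7833,.081,-.671)"
```

```text
t 20.2 pos [0.5062 0.1491 0.0813] yawy -0.6714 shift [ 0.0015 -0.0008  0.0003] turn -0.0004 q [-0.89  0.43  0.65  1.99 -0.35  0.83 -0.72] f [-4.42 -3.99  8.76] tq [-0.72  0.8   0.07] grip 0.229 40.0
```

```bash
python3 - <<'E'
from fit import *
s=viewer.camera('side');cv2.imwrite('pics/s6.png',s['pixels'])
v=[.615,.2875,.9]
def lidpt(x,y,z,f):
    c,q=np.cos(f),np.sin(f);dx,dz=x-.057,z-.130
    return W(np.array([[.057+c*dx+q*dz,y,.130-q*dx+c*dz]]),v)[0]
for f in(0,.03,.06,.09): print(f,[proj(s,lidpt(-.057,y,z,f)).round(1).tolist() for y in(-.064,.064) for z in(.136,.128)])
a=cv2.imread('pics/s0.png').astype(int)[:,:,1];b=s['pixels'].astype(int)[:,:,1]
for c in(235,236,237,287,288,289,290): print(c,"s0",a[170:198,c].tolist(),"\n    now",b[170:198,c].tolist())
E
```

```text
0 [[[290.8, 180.9]], [[290.5, 184.0]], [[233.6, 178.0]], [[233.6, 181.1]]]
0.03 [[[290.9, 179.5]], [[290.6, 182.7]], [[233.6, 176.6]], [[233.6, 179.8]]]
0.06 [[[291.0, 178.1]], [[290.8, 181.3]], [[233.6, 175.2]], [[233.6, 178.4]]]
0.09 [[[291.1, 176.6]], [[290.9, 179.9]], [[233.6, 173.8]], [[233.6, 177.0]]]
235 s0 [172, 203, 220, 225, 233, 241, 246, 247, 247, 238, 189, 125, 105, 122, 129, 126, 126, 126, 126, 128, 127, 126, 126, 124, 125, 126, 127, 129] 
    now [201, 222, 232, 240, 248, 251, 252, 252, 248, 215, 143, 96, 104, 130, 138, 136, 129, 117, 97, 89, 87, 87, 83, 86, 96, 95, 78, 62]
236 s0 [231, 242, 247, 248, 249, 250, 250, 251, 250, 242, 200, 128, 99, 115, 124, 124, 124, 123, 125, 125, 125, 124, 123, 123, 122, 122, 123, 123] 
    now [245, 250, 252, 253, 253, 253, 253, 253, 251, 220, 139, 82, 91, 122, 133, 132, 125, 107, 92, 89, 88, 89, 89, 98, 114, 110, 88, 66]
237 s0 [249, 250, 251, 251, 251, 251, 251, 250, 250, 244, 204, 131, 98, 113, 120, 121, 121, 121, 122, 123, 122, 123, 123, 122, 121, 120, 123, 123] 
    now [253, 253, 254, 254, 254, 254, 254, 253, 251, 220, 139, 80, 8
[... 511 characters left out ...]
253, 253, 253, 254, 254, 254, 254, 254, 254, 254, 253, 248, 206, 120, 71, 87, 117, 123, 108, 86, 80, 82, 84, 80, 71, 60, 54, 52]
289 s0 [250, 250, 251, 251, 251, 251, 251, 251, 251, 251, 251, 250, 240, 192, 120, 95, 114, 120, 120, 120, 119, 119, 120, 120, 119, 120, 120, 120] 
    now [253, 253, 253, 254, 254, 254, 254, 254, 254, 254, 253, 249, 210, 126, 73, 87, 118, 123, 110, 84, 74, 79, 79, 71, 59, 53, 53, 55]
290 s0 [250, 250, 250, 251, 251, 251, 251, 251, 251, 251, 251, 250, 241, 193, 123, 95, 112, 119, 119, 120, 119, 118, 120, 123, 122, 122, 121, 120] 
    now [253, 253, 253, 254, 254, 254, 254, 254, 254, 254, 253, 249, 213, 129, 76, 89, 116, 119, 100, 75, 70, 75, 75, 63, 53, 53, 54, 53]
```

```bash
cat > phi.py <<'E'
from to import *
def edge(im,c,r0,r1,l=175):
    g=im[:,:,1].astype(float);v=g[:,c-1:c+2].mean(1)
    i=next(i for i in range(r0,r1) if v[i]>=l>v[i+1]);return i+(v[i]-l)/(v[i]-v[i+1])
def phi():
    a=cv2.imread('pics/s0.png');s=viewer.camera('side');b=s['pixels']
    for n,cs in(("L",(236,238)),("R",(285,288,290))):
        print(n,[round((edge(a,c,172,190)-edge(b,c,168,190))/47,4) for c in cs])
    return s
E
echo ok
```

```text
ok
```

Emit:
move_arm(moves=[[0,0,0.001,0,0.1],[0.001,0,0.002,0,0.1],[0.001,0,0.002,0,0.1],[0.001,0,0.003,0,0.1],[0.002,0,0.003,0,0.1],[0.002,0,0.004,0,0.1],[0.002,0,0.004,0,0.1],[0.002,0,0.004,0,0.1],[0.002,0,0.004,0,0.1],[0.002,0,0.004,0,0.1]])

```text
time_s: 21.5
position: [0.5072, 0.1503, 0.0773]
orientation: [[0.622, 0.783, -0.001], [0.783, -0.622, -0.001], [-0.002, -0.0, -1.0]]
ft_force: [-5.0, -5.2, 8.2]
grip_width: 0.231
grip_force: 40.0
```

```bash
python3 -c "
from phi import *
phi();to(.4733+.0554*.6216,.1089+.0554*.7833,.077,-.671)"
```

```text
L [np.float64(0.0254), np.float64(0.0279)]
R [np.float64(0.0238), np.float64(0.0263), np.float64(0.026)]
t 21.55 pos [0.5072 0.1503 0.0773] yawy -0.6717 shift [ 0.0018 -0.0008  0.0003] turn -0.0007 q [-0.89  0.44  0.65  1.99 -0.35  0.83 -0.71] f [-4.08 -4.    9.39] tq [-0.91  0.95  0.04] grip 0.228 40.0
```

Emit:
move_arm(moves=[[0,0,0.001,0,0.1],[0.001,0,0.002,0,0.1],[0.001,0,0.002,0,0.1],[0.001,0,0.003,0,0.1],[0.002,0,0.003,0,0.1],[0.002,0,0.004,0,0.1],[0.002,0,0.004,0,0.1],[0.002,0,0.004,0,0.1],[0.002,0,0.004,0,0.1],[0.002,0,0.004,0,0.1]])

```text
time_s: 22.8
position: [0.5083, 0.1517, 0.0732]
orientation: [[0.622, 0.783, -0.002], [0.783, -0.622, -0.001], [-0.002, -0.0, -1.0]]
ft_force: [-4.1, -5.0, 8.4]
grip_width: 0.231
grip_force: 39.9
```

```bash
python3 -c "
from phi import *
phi();to(.4733+.0574*.6216,.1089+.0574*.7833,.073,-.671)"
```

```text
L [np.float64(0.0347), np.float64(0.0347)]
R [np.float64(0.0329), np.float64(0.0344), np.float64(0.0348)]
t 22.85 pos [0.5084 0.1518 0.0732] yawy -0.6717 shift [ 0.002  -0.0008  0.0002] turn -0.0007 q [-0.89  0.45  0.64  1.99 -0.36  0.82 -0.71] f [-4.6  -5.4   9.02] tq [-0.94  0.88  0.02] grip 0.228 39.9
```

Emit:
move_arm(moves=[[0,0,0.001,0,0.1],[0.001,0,0.002,0,0.1],[0.001,0,0.002,0,0.1],[0.001,0,0.003,0,0.1],[0.002,0,0.003,0,0.1],[0.002,0,0.004,0,0.1],[0.002,0,0.004,0,0.1],[0.002,0,0.004,0,0.1],[0.002,0,0.004,0,0.1],[0.002,0,0.004,0,0.1]])

```text
time_s: 24.1
position: [0.5096, 0.1534, 0.069]
orientation: [[0.622, 0.783, -0.001], [0.783, -0.622, -0.001], [-0.002, -0.0, -1.0]]
ft_force: [-4.2, -4.1, 7.6]
grip_width: 0.23
grip_force: 39.6
```

```bash
python3 -c "
from phi import *
phi();to(.4733+.0594*.6216,.1089+.0594*.7833,.069,-.671)"
```

```text
L [np.float64(0.0475), np.float64(0.0467)]
R [np.float64(0.0423), np.float64(0.0462), np.float64(0.0458)]
t 24.15 pos [0.5096 0.1534 0.069 ] yawy -0.6718 shift [ 0.002  -0.0008 -0.    ] turn -0.0008 q [-0.88  0.45  0.64  1.99 -0.37  0.82 -0.71] f [-5.14 -4.61  6.43] tq [-0.91  0.83  0.05] grip 0.226 39.6
```

Emit:
move_arm(moves=[[0,0,0.001,0,0.1],[0.001,0,0.002,0,0.1],[0.001,0,0.002,0,0.1],[0.001,0,0.003,0,0.1],[0.002,0,0.004,0,0.1],[0.002,0,0.004,0,0.1],[0.003,0,0.005,0,0.1],[0.003,0,0.005,0,0.1],[0.003,0,0.005,0,0.1],[0.003,0,0.005,0,0.1]])

```text
time_s: 25.4
position: [0.5113, 0.1558, 0.0639]
orientation: [[0.622, 0.783, -0.002], [0.783, -0.622, -0.001], [-0.002, -0.0, -1.0]]
ft_force: [-4.2, -5.0, 6.2]
grip_width: 0.231
grip_force: 39.5
```

```bash
python3 -c "
from phi import *
phi();to(.4733+.0624*.6216,.1089+.0624*.7833,.064,-.671)"
```

```text
L [np.float64(0.0596), np.float64(0.0598)]
R [np.float64(0.0556), np.float64(0.0588), np.float64(0.0599)]
t 25.45 pos [0.5113 0.1558 0.0639] yawy -0.6716 shift [ 0.002  -0.0006 -0.0001] turn -0.0006 q [-0.88  0.47  0.63  1.99 -0.37  0.81 -0.71] f [-4.53 -4.55  6.07] tq [-0.88  0.76  0.1 ] grip 0.232 39.5
```

Emit:
move_arm(moves=[[0,0,0.001,0,0.1],[0.001,0,0.002,0,0.1],[0.001,0,0.003,0,0.1],[0.002,0,0.004,0,0.1],[0.002,0,0.005,0,0.1],[0.003,0,0.006,0,0.1],[0.003,0,0.006,0,0.1],[0.003,0,0.006,0,0.1],[0.003,0,0.006,0,0.1],[0.003,0,0.006,0,0.1]])

```text
time_s: 26.7
position: [0.5137, 0.1588, 0.058]
orientation: [[0.622, 0.783, -0.0], [0.783, -0.622, -0.001], [-0.001, 0.0, -1.0]]
ft_force: [-3.2, -3.3, 5.9]
grip_width: 0.232
grip_force: 39.4
```

```bash
python3 -c "
from phi import *
phi();to(.4733+.0654*.6216,.1089+.0654*.7833,.058,-.671)"
```

```text
L [np.float64(0.0741), np.float64(0.0744)]
R [np.float64(0.0722), np.float64(0.0744), np.float64(0.0759)]
t 26.75 pos [0.5138 0.1588 0.058 ] yawy -0.6714 shift [ 0.0011 -0.0006 -0.    ] turn -0.0004 q [-0.87  0.48  0.62  1.98 -0.38  0.8  -0.7 ] f [-2.39 -3.98  5.15] tq [-0.57  0.57 -0.  ] grip 0.231 39.4
```

Emit:
move_arm(moves=[[0,0,0,0,0.1],[0,0,0,0,0.1],[0,0,0,0,0.1],[0,0,0,0,0.1],[0,0,0,0,0.1],[0,0,0,0,0.1],[0,0,0,0,0.1],[0,0,0,0,0.1],[0,0,0,0,0.1],[0,0,0,0,0.1]])

```text
time_s: 28.0
position: [0.5136, 0.1594, 0.0577]
orientation: [[0.622, 0.783, -0.0], [0.783, -0.622, -0.0], [-0.0, -0.0, -1.0]]
ft_force: [-2.7, -4.4, 3.5]
grip_width: 0.229
grip_force: 39.0
```

```bash
python3 -c "
from phi import *
s=phi();to(.4733+.0654*.6216,.1089+.0654*.7833,.058,-.671)
t=viewer.camera('top')
a=s['pixels'][145:225,220:330];b=t['pixels'][120:200,200:310]
cv2.imwrite('pics/g7.png',np.hstack([cv2.resize(x,(400,291),interpolation=2) for x in(a,b)]))"
```

```text
L [np.float64(0.0788), np.float64(0.0805)]
R [np.float64(0.0775), np.float64(0.0796), np.float64(0.0809)]
t 28.05 pos [0.5137 0.1594 0.0577] yawy -0.671 shift [ 0.0007 -0.0002 -0.0003] turn 0.0 q [-0.88  0.48  0.62  1.98 -0.39  0.8  -0.7 ] f [-2.72 -4.55  2.78] tq [-0.72  0.5   0.  ] grip 0.226 39.0
```

View pics/g7.png

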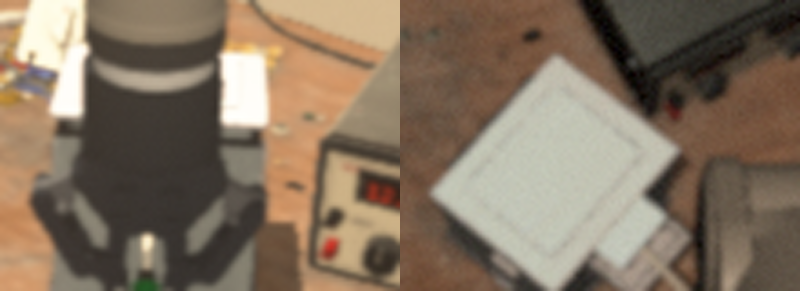

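```bash
python3 - <<'E'
from phi import *
s=phi();P=bot.get_state()["position"];t=viewer.camera('top')
g=s['pixels']; hsv=cv2.cvtColor(g,cv2.COLOR_BGR2HSV)
m=cv2.inRange(hsv,(40,90,30),(85,255,255));m[:,:240]=0;m[:,285:]=0;m[:200]=0;m[290:]=0
ys,xs=np.nonzero(m);print("green rows",ys.min(),ys.max(),"cols",xs[ys<ys.min()+3].mean(),xs[ys>ys.max()-3].mean(),len(ys))
for p in(s,t):
  for l in('driver_tip','driver_grip','driver','lid_lip','pry_nose'):
    print(l,[(np.round(r['xy'],1),round(r['conf'],2)) for r in viewer.landmark_of(p,l)[:1]])
u=np.array([np.cos(.9),np.sin(.9)])
B=np.array([.615,.2875])
for gz in(.008,.014):
  for th in(.45,.55,.65):
    G=P+[0,0,gz];d=np.array([*(u*np.cos(th)),np.sin(th)]);n=np.array([*(-u*np.sin(th)),np.cos(th)])
    q=lambda X:proj(s,X)[0].round(1).tolist()
    print(gz,th,"front top",q(G+d*.023+n*.012),"end bot",q(G-d*.062-n*.012),"end top",q(G-d*.062+n*.012),"tip boxx",round(float(u@((G+d*.118)[:2]-B)),4),"z",round((G+d*.118)[2],4))
a=g[195:295,215:305];cv2.imwrite('pics/g8.png',cv2.resize(a,None,fx=6,fy=6,interpolation=2))
E
```

```text
L [np.float64(0.0772), np.float64(0.0806)]
R [np.float64(0.0777), np.float64(0.0797), np.float64(0.0809)]
green rows 222 262 cols 259.5 258.40909090909093 347
driver_tip []
driver_grip [(array([259.1, 235.3]), 0.84)]
driver [(array([261.5, 223.1]), 0.91)]
lid_lip [(array([260.2, 233.9]), 0.22)]
pry_nose [(array([262.1, 194.5]), 0.93)]
driver_tip [(array([265.7, 183.6]), 0.52)]
driver_grip []
driver [(array([282.2, 206.3]), 0.43)]
lid_lip [(array([267.1, 189.1]), 0.71)]
pry_nose [(array([270.7, 189.5]), 0.83)]
0.008 0.45 front top [259.3, 220.6] end bot [256.6, 262.7] end top [256.6, 257.8] tip boxx -0.0571 z 0.1171
0.008 0.55 front top [259.2, 220.7] end bot [256.7, 263.3] end top [256.6, 259.5] tip boxx -0.0627 z 0.1274
0.008 0.65 front top [259.2, 220.8] end bot [256.8, 263.5] end top [256.6, 261.0] tip boxx -0.0694 z 0.1372
0.014 0.45 front top [259.4, 218.3] end bot [256.7, 260.5] end top [256.7, 255.5] tip boxx -0.0571 z 0.1231
0.014 0.55 front top [259.3, 218.3] end bot [256.8, 261.0] end top [256.7, 257.2] tip boxx -0.0627 z 0.1334
0.014 0.65 front top [259.3, 218.4] end bot [256.8, 261.3] end top [256.7, 258.6] tip boxx -0.0694 z 0.1432
```

View pics/g8.png

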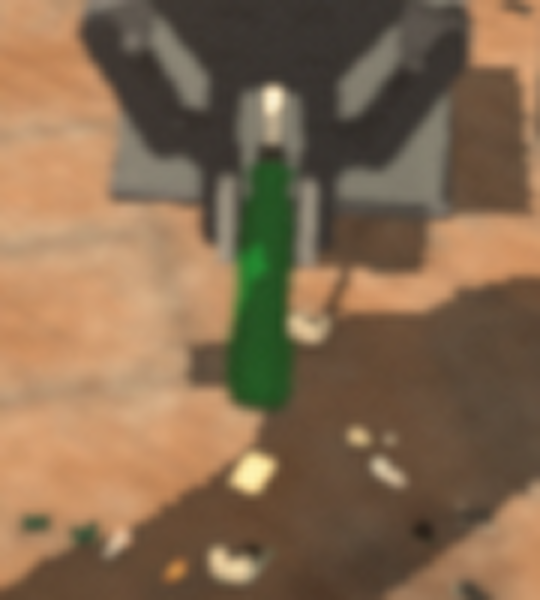

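The lid is steady at 0.080 rad, the driver is gripped, and the blade is under the tongue. The last crop shows the handle pitched tip-up between the pads, from (270,150) down to (262,409). I'll hand the job in.

```bash
python3 -c "
from bench import job_done
print(job_done())"
```

```text
the job is handed in; nothing more can be done
None
```

I levered the lid free with the screwdriver and handed in with it resting on the blade at about 0.080 rad (tongue roughly 11 mm up) and the driver gripped at 39 N; the judge's result was not reported back.

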